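# Draw the enclosure door tight with its T-handle latch

### The job

The door of the larger of the two steel enclosures on the bench has only been pushed to and still stands proud on its gasket. Turn its T-handle clockwise, seen from above, until it is fully home and the door is drawn down tight and flush, then let go. The smaller enclosure is already latched: leave its handle as it is.

Things in the scene. Friction and masses are not known exactly. Their poses are not given: they have to be found in the camera images.
- large_tee (a point): centre of the grip bar of the T-handle on the LARGER enclosure. Bar: dark steel, 80 mm long, 14 wide, 16 high, its centre 36 mm above the door's face, on a stem 14 to 22 mm thick near the door's free right edge. x axis along the bar, z up the stem, about which it turns. While the latch draws, this point sinks by up to 7 mm and tilts by up to 2.5 degrees.
- large_handle (a joint): angle of that T-handle, rad: 0 = unlatched, bar parallel to the door's free edge; grows clockwise seen from above; fully home at the hard stop, 1.58, bar at right angles to that edge. Starts at 0.15 to 0.45; takes about 0.25 N m; friction holds it where it is left. The pawl is already behind the frame: turning alone draws the door down.
- large_door (a joint): door of the LARGER grey enclosure (180 x 210 mm, 99 mm high, fixed, lying on its back, door up, hinge on the left as the robot sees it, turned up to 15 degrees), rad: 0 = flush, up to 0.043 = free edge 8 mm proud on the gasket. The handle's cam draws it down as it turns, most in the first half; pressed by hand alone it springs back.
- small_handle (a joint): angle of the like T-handle on the SMALLER grey enclosure (130 x 140 mm, 79 mm high, fixed), which lies left or right of the larger one; it stands latched at about 1.55 and must stay there.

How it is judged:
At the end, for the whole second after the job is handed in: The larger enclosure's handle stands within 10 degrees of fully home (joint over 1.40 rad) and its door is drawn down to within about 1 mm of flush (under 0.006 rad); the smaller enclosure's handle is still latched (over 1.40 rad) (value of joint each of large_handle, small_handle above 1.4 rad and value of joint large_door below 0.006 rad); the robot touches nothing.
It fails at once if the smaller enclosure's handle is turned away from its latched position (value of joint small_handle below 1.4 rad).
It also fails if it takes over 29 s, if anything falls off the work surface, if the arm or the gripper's body presses on something with over 40 N, if the wrist force passes 120 N, or if a joint passes its speed limit or range.

### The arm

A 6-joint arm with a two-finger parallel gripper is mounted at the origin on a cart in front of the work surface, level with it; the furniture and walls round the work are solid. World frame = base frame: x ahead of the robot, y to its left, z up, the work surface at z = 0. Lengths are in m, angles in rad, forces in N, time in s.
With the tool pointing down it reaches from about 0.35 to 0.975 m from the base axis. Payload 7.1 kg.
Tool frame: the origin (TCP) lies midway between the tips of the shut fingers; the grasp point (between the pads) lies 19 mm behind it; z points along the fingers, y is the line along which they close (so a half turn about z gives the same grasp; the last joint's range is limited). The gripper opens to 88 mm and grips with 3 to 60 N. Pads are 20 mm wide; open, the fingers measure 115 mm over their backs; the gripper's body (75 mm by 178 mm) begins 61 mm behind the grasp point.
Start: joints at [-1.126, 0.423, 1.63, -0, 1.089, -0.019], TCP at [0.28, -0.559, 0.223] pointing down, gripper open.
Joint ranges: [-3, 3], [-0.9, 2.11], [0.09, 2.58], [-1.31, 4.45], [0.11, 2.69], [-2.54, 2.54]. Speed limits (rad/s): [2.39, 2.39, 3.01, 3.14, 3.14, 3.14].

### API

Orientations are given as a unit quaternion [w, x, y, z].
In Python, from station import move_pose, movel, movej, command_gripper, wait, inverse_kinematics, read_camera, camera_info, MotionError, job_done, get_time, get_joint_pos, get_qvel, get_effort, get_tcp_pos, get_ee_rot, get_ft_force, get_ft_torque, get_grip_width, get_finger_force gives the robot as it stands. Calls block until the motion is done:
- move_pose(position, orientation): joint-space move of the TCP to a pose.
- movel(position, frame=None, v=0.15, until_force=None): straight line of the TCP; frame=None keeps the orientation; v is the mean speed in m/s. With until_force (N) it stops when the force on the tool has changed by that much, and returns True; else False.
- movej(angles): joint-space move.
- command_gripper(opening): opening from 0.0 (shut) to 1.0 (fully open); the grip force is fixed at half the most; returns when the fingers have stopped.
- wait(seconds).
- inverse_kinematics(position, orientation): joint angles nearest the present ones, or None.
- read_camera(name): name is "scene" or "side" or "wrist"; returns the picture (400x640x3 uint8, red, green, blue); there is no depth.
- camera_info(name): a dict with "intrinsics" (3x3 intrinsics, pixels), "dist" ([k1, k2, p1, p2, k3] as OpenCV has them; the pictures are not rectified), "T" (4x4, takes a point from camera to world coordinates); the wrist camera has in their place "tool_from_camera" (4x4, takes a point from camera to tool coordinates, whose origin is the TCP and whose axes are the flange's). Camera axes: x right, y up, looking along -z (the intrinsics and any distortion apply to the point x, -y, -z); pixel columns grow to the right and rows downward; lengths in m; the calibration is good to about 2 mm. A picture is of the moment at which its call begins: read the wrist's pose just before it. camera_info takes no time and is no camera call.
A pose or a line that the arm cannot do raises MotionError and nothing moves.
- job_done(): hands the job in; it is judged then, once.
Readings, each from a call of its own:
- get_time(): time.
- get_joint_pos(): joint angles.
- get_qvel(): joint speeds.
- get_effort(): joint torques, N m.
- get_tcp_pos(): TCP position.
- get_ee_rot(): TCP orientation.
- get_ft_force(): force on the tool from outside, world axes, zero at the start.
- get_ft_torque(): the same for the moment, N m.
- get_grip_width(): opening from 0.0 (shut) to 1.0 (fully open).
- get_finger_force(): force on a finger pad.
Only numpy, scipy, OpenCV 4.12 (cv2) and the standard library are available. Lean on these libraries where they do the work, as an engineer would, in place of code of your own. Each camera call takes 0.05 s, during which the arm holds its last target. There are 200 camera calls.

## Working session

There is one attempt and no reset: what is moved stays moved. The work goes in short steps, each a Python script; the robot and the scene stay as the last script left them, time stands still between calls to the robot, and variables do not carry over. Pictures are saved under pics/ and viewed, at most 10 in all, crops included, and the job is handed in when it is done.

```bash
mkdir -p pics
python3 - <<'E'
from station import *
import cv2,numpy as np
for n in ["scene","side"]:
    im=read_camera(n); cv2.imwrite(f"pics/{n}0.png",im[:,:,::-1]); print(n,camera_info(n))
print(camera_info("wrist"),get_time(),get_ee_rot())
E
```

```text
scene {'intrinsics': array([[477.25591998,   0.        , 323.18063061],
       [  0.        , 477.25591998, 199.13149393],
       [  0.        ,   0.        ,   1.        ]]), 'dist': array([-0.06634828,  0.        ,  0.        ,  0.        ,  0.        ]), 'T': array([[-0.80511513,  0.25173958, -0.53704451, -0.21225376],
       [-0.59277049, -0.37253329,  0.71403228,  0.97919002],
       [-0.02031677,  0.89322233,  0.44915598,  0.73508558],
       [ 0.        ,  0.        ,  0.        ,  1.        ]])}
side {'intrinsics': array([[441.12663527,   0.        , 327.68744319],
       [  0.        , 441.12663527, 197.4372987 ],
       [  0.        ,   0.        ,   1.        ]]), 'dist': array([-0.12126804,  0.        ,  0.        ,  0.        ,  0.        ]), 'T': array([[ 0.95690763,  0.18683818, -0.22230449,  0.20887722],
       [-0.29021935,  0.64173699, -0.70989179, -0.89709896],
       [ 0.01002612,  0.74381794,  0.66830708,  1.05306572],
       [ 0.        ,  0.        ,  0.        ,  1.        ]])}
{'intrinsics': array([[276.97502825,   0.        , 321.86171523],
       [  0.        , 276.97502825, 202.60396996],
       [  0.        ,   0.        ,   1.        ]]), 'dist': array([0.00373509, 0.        , 0.        , 0.        , 0.        ]), 'tool_from_camera': array([[ 9.20404496e-05,  9.56335791e-01,  2.92270161e-01,
         8.02144465e-02],
       [ 9.99999959e-01, -1.67365798e-04,  2.32721180e-04,
         6.66776049e-04],
       [ 2.71475622e-04,  2.92270127e-01, -9.56335767e-01,
        -1.61901595e-01],
       [ 0.00000000e+00,  0.00000000e+00,  0.00000000e+00,
         1.00000000e+00]])} 0.1 [-6.92844881e-04  9.73233916e-01  2.29815675e-01 -1.44921668e-04]
```

View pics/scene0.png

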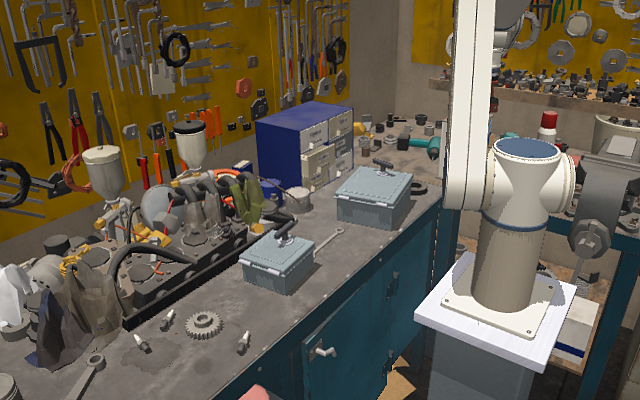

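View pics/side0.png

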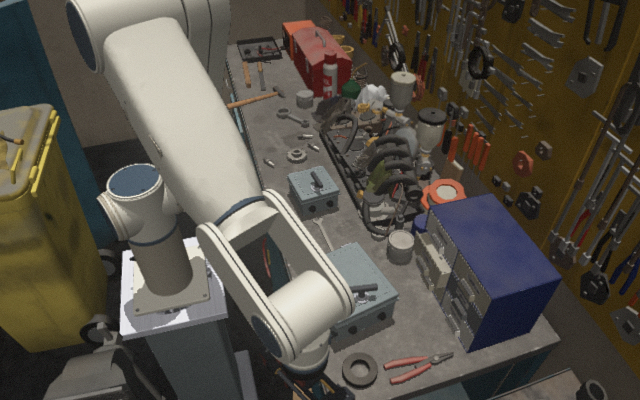

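The larger enclosure is the right one. Its tee is near scene (384,167) and side (363,293), and the small tee is at scene (287,230) and side (317,182).

```bash
cat > h.py <<'E'
from station import *
import cv2,numpy as np
from scipy.spatial.transform import Rotation as R
def camT(n):
    ci=camera_info(n)
    if n!="wrist": return ci,ci["T"]
    q=get_ee_rot(); T=np.eye(4); T[:3,:3]=R.from_quat([q[1],q[2],q[3],q[0]]).as_matrix(); T[:3,3]=get_tcp_pos()
    return ci,T@ci["tool_from_camera"]
def ray(px,ci,T):
    u=cv2.undistortPoints(np.array([[px]],float),ci["intrinsics"],ci["dist"])[0,0]
    return T[:3,3],T[:3,:3]@np.array([u[0],-u[1],-1])
def onz(px,z,ci,T):
    o,d=ray(px,ci,T); return o+d*(z-o[2])/d[2]
def tri(a,b):
    (o,d),(p,e)=a,b
    s=np.linalg.lstsq(np.c_[d,-e],p-o,rcond=None)[0]
    return (o+d*s[0]+p+e*s[1])/2,np.linalg.norm(o+d*s[0]-p-e*s[1])
def quat(yaw): # tool down, tool y axis at world angle yaw
    y=np.array([np.cos(yaw),np.sin(yaw),0]); z=np.array([0,0,-1.]); x=np.cross(y,z)
    q=R.from_matrix(np.c_[x,y,z]).as_quat(); return [q[3],q[0],q[1],q[2]]
E
python3 - <<'E'
from h import *
S,D=camT("scene"),camT("side")
for a,b in [((384,167),(363,293)),((287,230),(317,182))]:
    print(tri(ray(a,*S),ray(b,*D)),onz(a,.14,*S),onz(b,.14,*D))
for b in [(397,296),(330,345),(367,245)]: print(onz(b,.1,*D))
for b in [(335,195),(400,205),(350,168),(412,178)]: print(onz(b,.1,*S))
q=get_ee_rot(); print(R.from_quat([q[1],q[2],q[3],q[0]]).as_matrix())
E
```

```text
(array([ 0.4939082 , -0.28902538,  0.12685281]), np.float64(0.007488651669739868)) [ 0.47363901 -0.25921525  0.14      ] [ 0.49353689 -0.2956125   0.14      ]
(array([0.50785563, 0.18348131, 0.1122964 ]), np.float64(0.004449389091288075)) [0.47278658 0.21982485 0.14      ] [0.50113088 0.15363127 0.14      ]
[ 0.58798048 -0.3041616   0.1       ]
[ 0.37866957 -0.38915247  0.1       ]
[ 0.57541168 -0.11378789  0.1       ]
[ 0.53400134 -0.07266699  0.1       ]
[ 0.3415572  -0.12400376  0.1       ]
[ 0.61109277 -0.27099369  0.1       ]
[ 0.39934603 -0.31334469  0.1       ]
[[ 8.94369469e-01  4.47328617e-01 -6.00538591e-04]
 [ 4.47329019e-01 -8.94368551e-01  1.28198973e-03]
 [ 3.63678634e-05 -1.41521081e-03 -9.99998998e-01]]
```

Run:
```python
from h import *
q=quat(-np.pi/2-0.5)
move_pose([0.45,-0.28,0.32],q)
c=camT("wrist"); im=read_camera("wrist"); cv2.imwrite("pics/w1.png",im[:,:,::-1])
np.savez("w1.npz",T=c[1]); print(get_time(),get_tcp_pos(),get_joint_pos())
```

```text
1.5 [ 0.44970507 -0.28052923  0.31966085] [-5.80094033e-01  1.78720251e-01  1.73777654e+00 -1.82758737e-04
  1.22560145e+00  1.49091874e+00]
```

View pics/w1.png

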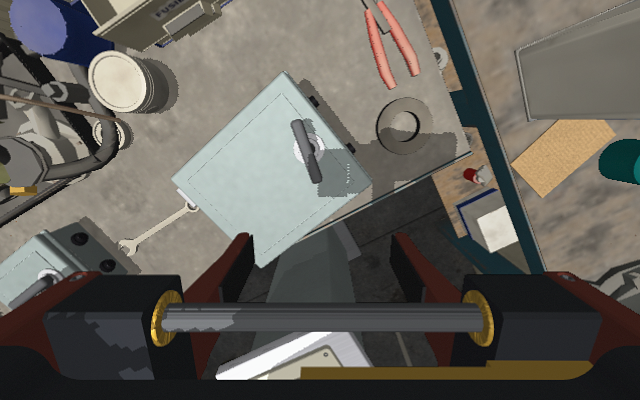

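The wrist view shows the large door with corners near (285,72), (372,185), (260,267) and (172,180). The tee bar runs from about (297,122) to (316,181), close to the free edge. I'll segment the bar and check its size.

Run:
```python
from h import *
im=cv2.imread("pics/w1.png"); T=np.load("w1.npz")["T"]; c=(camera_info("wrist"),T)
g=im.max(2)
m=((g<100)).astype(np.uint8); m[:100]=0;m[200:]=0;m[:,:270]=0;m[:,345:]=0
n,l,st,ce=cv2.connectedComponentsWithStats(m)
k=1+np.argmax(st[1:,4]);print(st[1:][st[1:,4]>40],ce[k])
cnt=max(cv2.findContours((l==k).astype(np.uint8),0,1)[0],key=len)
bx=cv2.boxPoints(cv2.minAreaRect(cnt));print(bx)
P=np.array([onz(p,.145,*c) for p in bx]); print(P, [np.linalg.norm(P[i]-P[i-1]) for i in range(4)], P.mean(0))
C=np.array([onz(p,.1,*c) for p in [(285,72),(372,185),(260,267),(172,180)]]);print(C)
d=C-np.roll(C,-1,0);print(np.linalg.norm(d,axis=1),np.degrees(np.arctan2(d[:,1],d[:,0])))
cv2.imwrite("pics/c1.png",cv2.resize(np.hstack([im[100:200,270:345],cv2.merge([(l==k).astype(np.uint8)*255]*3)[100:200,270:345]]),None,fx=5,fy=5,interpolation=0))
```

```text
[[309 100  36  45 530]
 [293 119  30  65 433]] [329.9        118.14716981]
[[307.90247 100.87806]
 [318.2683   92.58538]
 [353.39026 136.48782]
 [343.0244  144.78049]]
[[ 0.54436674 -0.31450085  0.145     ]
 [ 0.54642611 -0.32915016  0.145     ]
 [ 0.48406055 -0.3422987   0.145     ]
 [ 0.48136834 -0.32708945  0.145     ]] [np.float64(0.06424384258503299), np.float64(0.01479335633497587), np.float64(0.06373653605616532), np.float64(0.015445687911647344)] [ 0.51405544 -0.32825979  0.145     ]
[[ 0.59105507 -0.30535889  0.1       ]
 [ 0.40685772 -0.33842359  0.1       ]
 [ 0.37232551 -0.12961524  0.1       ]
 [ 0.54790706 -0.09505867  0.1       ]]
[0.18714149 0.21164451 0.17894982 0.21468101] [  10.17660533  -80.60955706 -168.86580259  101.59466073]
```

View pics/c1.png

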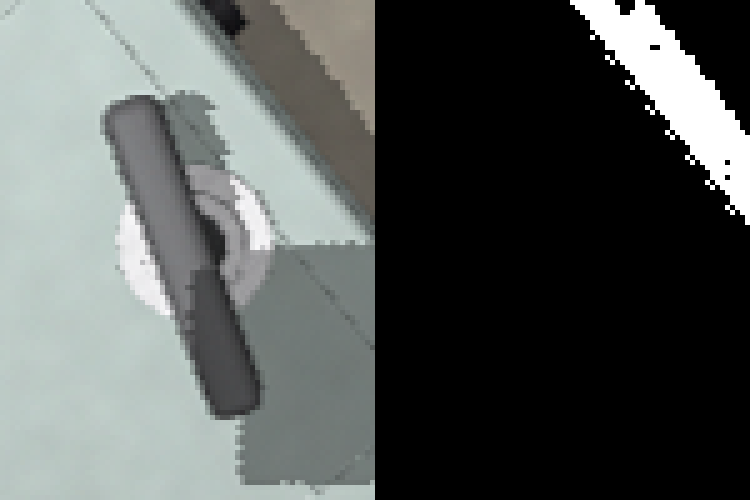

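The crop gives bar end midpoints at (296.5,120) and (317,182).

Run:
```python
from h import *
T=np.load("w1.npz")["T"]; c=(camera_info("wrist"),T)
A,B=[onz(p,.147,*c) for p in [(296.5,120),(317,182)]]
d=A-B;print(A,B,(A+B)/2,np.linalg.norm(d),np.degrees(np.arctan2(d[1],d[0])))
for s in ("scene","side"):
    ci,Tc=camT(s); M=np.linalg.inv(Tc); p=M[:3,:3]@((A+B)/2)+M[:3,3]; p=p*[1,-1,-1]
    print(s,cv2.projectPoints(p.reshape(1,1,3),np.zeros(3),np.zeros(3),ci["intrinsics"],ci["dist"])[0])
# feasibility of wrist range
ctr=(A+B)/2
for a in range(0,-95,-10):
    y=np.radians(a)
    print(a,[None if (j:=inverse_kinematics([ctr[0],ctr[1],.122],quat(y+o)))is None else round(j[5],2) for o in (np.pi/2,-np.pi/2)])
```

```text
[ 0.53244196 -0.29271443  0.147     ] [ 0.45685686 -0.27806915  0.147     ] [ 0.49464941 -0.28539179  0.147     ] 0.07699085798344223 -10.965676812792776
scene [[[382.46593811 160.99888608]]]
side [[[362.20377721 288.05624955]]]
0 [np.float64(-2.11), np.float64(1.03)]
-10 [np.float64(-1.94), np.float64(1.2)]
-20 [np.float64(-1.77), np.float64(1.38)]
-30 [np.float64(-1.59), np.float64(1.55)]
-40 [np.float64(-1.42), np.float64(1.72)]
-50 [np.float64(-1.24), np.float64(1.9)]
-60 [np.float64(-1.07), np.float64(2.07)]
-70 [np.float64(-0.89), np.float64(2.25)]
-80 [np.float64(-0.72), np.float64(2.42)]
-90 [np.float64(-0.54), None]
```

Run:
```python
from h import *
c=[0.4946,-0.2854]; q=quat(np.radians(-11)+np.pi/2)
move_pose([*c,.22],q)
print(movel([*c,.122],v=.12,until_force=12),get_tcp_pos(),get_ft_force(),get_time())
f0=get_ft_force()
command_gripper(0.0)
print(get_grip_width()*88,get_finger_force(),get_ft_force()-f0,get_ft_torque(),get_tcp_pos(),get_time())
im=read_camera("wrist"); cv2.imwrite("pics/w2.png",im[:,:,::-1])
```

```text
False [ 0.49505732 -0.28567058  0.12257665] [0.26198942 0.39841745 0.51420651] 5.3333
14.351869600891684 29.96406313497573 [1.38599987 5.75896241 0.67333645] [ 0.64630989 -0.36961944  0.13427385] [ 0.49479155 -0.2842751   0.12188509] 6.4583
```

View pics/w2.png

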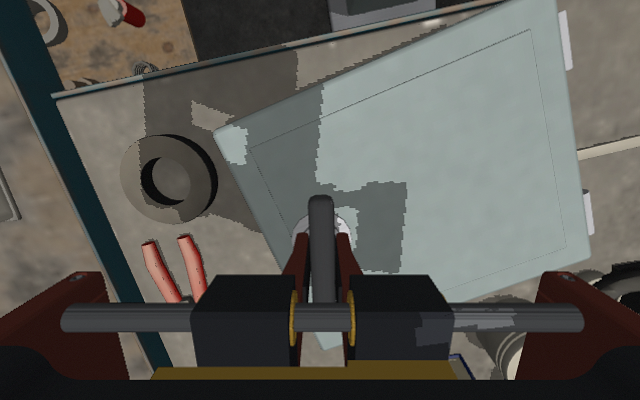

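The bar is held between the pads at 14.35 mm, matching its 14 mm width, so the grasp is good. Next I turn in steps, easing down as the door sinks.

Run:
```python
from h import *
c=np.array([0.4949,-0.2838]); 
for i,a in enumerate([-20,-30,-40,-50,-60,-68,-74,-78,-80,-82]):
    z=.122-.005*min(1,(i+1)/5)
    move_pose([*c,z],quat(np.radians(a)+np.pi/2))
    f=get_ft_force();t=get_ft_torque();y=R.from_quat(np.roll(get_ee_rot(),-1)).as_matrix()[:,1]
    print(a,round(np.degrees(np.arctan2(y[1],y[0]))-90,1),get_tcp_pos().round(4),f.round(1),t.round(2),round(get_grip_width()*88,1),round(get_time(),2))
    if np.linalg.norm(f)>45 or abs(t[2])>2.5: break
im=read_camera("wrist"); cv2.imwrite("pics/w3.png",im[:,:,::-1])
```

```text
-20 -19.9 [ 0.4949 -0.2843  0.121 ] [-0.8 -3.5 -1.1] [-0.87  0.16 -0.06] 14.0 6.78
-30 -29.9 [ 0.495  -0.2845  0.12  ] [-0.2 -5.6 -3. ] [-0.89  0.08 -0.13] 14.3 7.08
-40 -39.9 [ 0.495  -0.2847  0.1192] [-1.4 -6.  -1.1] [-0.96  0.12 -0.12] 13.9 7.37
-50 -49.9 [ 0.495  -0.2849  0.1184] [-2.1 -7.2  0.4] [-0.99  0.23 -0.12] 13.9 7.66
-60 -59.9 [ 0.4951 -0.285   0.1177] [-2.5 -6.   4. ] [-0.96  0.39 -0.1 ] 13.9 7.95
-68 -67.9 [ 0.4951 -0.2851  0.1176] [-2.1 -5.9  2.7] [-1.06  0.3  -0.17] 14.1 8.21
-74 -73.9 [ 0.4951 -0.2851  0.1175] [-2.8 -6.7  1.1] [-1.13  0.26 -0.12] 14.6 8.46
-78 -77.9 [ 0.4951 -0.285   0.1175] [-1.8 -6.5  1.5] [-1.17  0.16 -0.05] 14.1 8.71
-80 -79.8 [ 0.4951 -0.2851  0.1175] [-1.5 -6.5  1. ] [-1.19  0.22  0.08] 14.3 8.96
-82 -81.8 [ 0.4951 -0.2851  0.1175] [-1.2 -7.2  1.5] [-1.16  0.26  0.32] 14.2 9.21
```

View pics/w3.png

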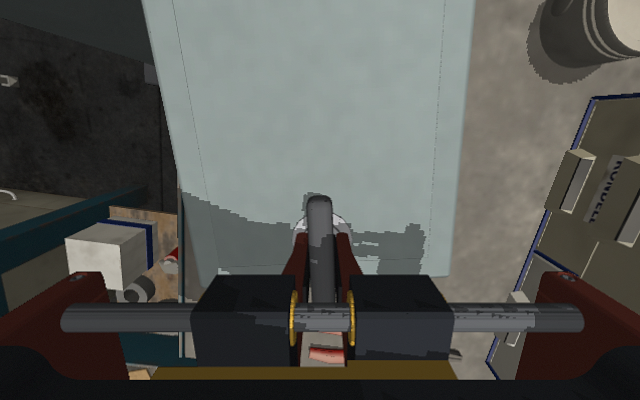

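The bar stays in the grip and is now square to the free edge. The torque has started to rise, so I'll continue until it clearly shows the stop, then release.

Run:
```python
from h import *
c=np.array([0.4949,-0.2848])
for a in [-83,-84,-85,-86,-88]:
    move_pose([*c,.117],quat(np.radians(a)+np.pi/2)); t=get_ft_torque()
    print(a,get_ft_force().round(1),t.round(2))
    if t[2]>0.9: break
command_gripper(0.6)
movel([*c,.25],v=.15); print(get_tcp_pos(),get_ft_force(),get_time())
move_pose([0.40,-0.27,.32],quat(np.radians(-79.5)+np.pi/2))
T=camT("wrist")[1];np.savez("w4.npz",T=T)
im=read_camera("wrist"); cv2.imwrite("pics/w4.png",im[:,:,::-1])
im=read_camera("scene"); cv2.imwrite("pics/s4.png",cv2.resize(im[140:300,220:440,::-1],None,fx=3,fy=3)); print(get_time())
```

```text
-83 [-1.8 -2.5  4. ] [-0.52  0.17  0.55]
-84 [-2.3 -1.5  5.4] [-0.49  0.24  0.67]
-85 [-2.6 -2.3  4.7] [-0.45  0.25  0.9 ]
[ 0.4943671  -0.28447084  0.24912187] [0.28721341 0.04146055 0.36915569] 11.7917
12.4417
```

View pics/w4.png

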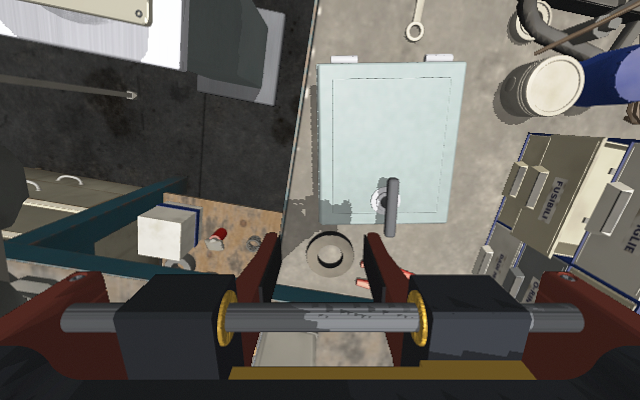

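View pics/s4.png

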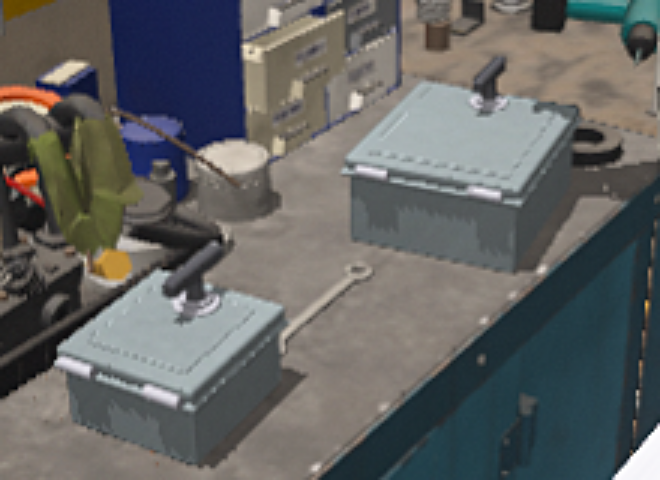

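The bar now runs from (392,182) to (390,235), square to the free edge at row 222. The door sits flush, the small handle is unchanged and the gripper is clear.

```bash
python3 -c "
from station import *
print(get_ft_force(),job_done())"
```

```text
the job is handed in; nothing more can be done
[ 0.5988086  -0.39090538  0.10647579] None
```

I turned the larger enclosure's T-handle clockwise to its hard stop and let go; its door looks flush, the smaller handle was not touched, and I handed the job in at about 12.5 s (no verdict was returned).

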